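# Restock the bench rack, cans behind, jar in front

### The arm

A 6-joint arm with a two-finger parallel gripper is mounted at the origin on a cart in front of the work surface, level with it; the furniture and walls round the work are solid. World frame = base frame: x ahead of the robot, y to its left, z up, the work surface at z = 0. Lengths are in m, angles in rad, forces in N, time in s.
With the tool pointing down it reaches from about 0.35 to 1 m from the base axis. Payload 7.1 kg.
Tool frame: the origin (TCP) lies between the finger pads, 19 mm behind the fingertips; this is the grasp point; z points along the fingers, y is the line along which they close (so a half turn about z gives the same grasp; the last joint's range is limited). The gripper opens to 85 mm and grips with 20 to 120 N. Pads are 22 mm wide; open, the fingers measure 114 mm over their backs; the gripper's body (76 mm by 85 mm) begins 54 mm behind the grasp point. The pads swing forward as they close: fully open they stand 13 mm farther back than shut.
Start: joints at [1.306, 0.423, 1.63, -0, 1.089, -0.019], TCP at [0.152, 0.606, 0.25] pointing down, gripper open.
Joint ranges: [-3, 3], [-0.9, 2.11], [0.09, 2.58], [-1.31, 4.45], [0.11, 2.69], [-2.54, 2.54]. Speed limits (rad/s): [2.39, 2.39, 3.01, 3.14, 3.14, 3.14].

### API

Orientations are given as a rotation vector (axis times angle).
In Python, from rig import manip gives the robot as it stands. The module is installed in compiled form; this text tells all that it offers. Calls block until the motion is done:
- manip.move_to(position, orientation): joint-space move of the TCP to a pose.
- manip.servo_line(position, orientation=None, rate=0.15): straight line of the TCP; orientation=None keeps the orientation; rate is the mean speed in m/s.
- manip.set_joints(angles): joint-space move.
- manip.command_gripper(opening, f_grip=None): finger opening in m; f_grip is the grip in N (None keeps the last); returns when the fingers have stopped.
- manip.hold(seconds).
- manip.solve_ik(position, orientation): joint angles nearest the present ones, or None.
- manip.camera(name): name is "side" or "top" or "wrist"; returns a dict with "image" (420x560x3 uint8, red, green, blue), "fx", "fy", "cx", "cy" (pixels), "cam_to_world" (4x4, takes a point from camera to world coordinates); the wrist camera has in their place "mount" (4x4, takes a point from camera to tool coordinates, whose origin is the TCP and whose axes are the flange's). Camera axes: x right, y down, z forward; pixel columns grow to the right and rows downward; lengths in m; the calibration is good to about 2 mm. The wrist camera is an equidistant fisheye: a pixel r from the principal point sees the ray r / f radians off the axis. A picture is of the moment at which its call begins: read the wrist's pose just before it. There is no depth.
A pose or a line that the arm cannot do raises manip.IKError and nothing moves.
- manip.sign_off(): hands the job in; it is judged then, once.
Readings, each from a call of its own:
- manip.get_time(): time.
- manip.get_joint_positions(): joint angles.
- manip.get_joint_vel(): joint speeds.
- manip.get_tau(): joint torques, N m.
- manip.get_position(): TCP position.
- manip.get_ee_rot(): TCP orientation.
- manip.get_contact_force(): force on the tool from outside, world axes, zero at the start.
- manip.get_torque(): the same for the moment, N m.
- manip.get_width(): finger opening in m.
- manip.get_grip_force(): force on a finger pad.
Only numpy, scipy, OpenCV 4.12 (cv2) and the standard library are available. Lean on these libraries where they do the work, as an engineer would, in place of code of your own. Each camera call takes 0.05 s, during which the arm holds its last target. There are 200 camera calls.

### The job

Restock the plywood bench rack: press the two spray cans, upright, into the two empty spring clips at the back under the narrow ledge, one in each, until each has snapped home against its rubber pad. Only then stand the jar of nails upright on the deck in front of them, inside the low rails, and let go. Push firmly but do not ram the cans into the clips, and leave the small tub and the tape measure where they are.

Things in the scene. Friction and masses are not known exactly. Their poses are not given: they have to be found in the camera images.
- rack: Plywood bench rack, 190 deep (x) x 280 wide (y) x 400 high, fixed to the bench. Origin: centre of its underside; x to its back, y to its left, z up. Deck top 15 mm above the origin; rails 36 mm high round the deck: front one's inner face at x = -83 mm, side ones' at y = +-130. Back board's face at x = +83. Open in front. All its points below have its axes.
- ledge_edge (a point): Middle of the lower front edge of the ledge over the back row, rack x = -5 mm, 346 mm over the bench; the ledge runs back to the board, over the full width, with a bracket at each end. A tool pointing straight down at the back row strikes it: tilt the tool some 30 degrees, its body leaning out over the rack's front (-x), already when picking the can up.
- clip_left: Left spring clip; origin on its rubber pad's face (80 mm tall) at mid height: rack x = +75, y = +68 mm, 80 over the deck. Sprung jaws reach 45 mm sideways, 24 mm up and down; upright rollers 12 mm across, 40 tall, 38 mm in front of the pad and 25.5 to each side. Push a can level along +x at this height: 5 to 15 N, until about 9 mm before the pad it snaps in. Seated axis: 27 mm before the pad.
- clip_right: The right clip, the same point, rack x = +75, y = -68 mm; both clips are alike and either takes either can.
- front_row (a point): Middle of the front row on the deck top, rack x = -33, y = 0. The free strip between front rail and seated cans is 104 mm deep and 260 mm wide.
- can_a: One of two like aerosol cans: round tin body 54 mm in diameter up to about 145 mm, rounded shoulder, narrower cap, 201 mm high, about 0.3 kg, standing on the bench; origin: centre of its underside, z up. Its foot drags on the deck: pushed high up it tips over, pushed 45 to 60 mm above its foot it slides into the clip upright.
- can_a_waist (a point): On this can's axis 80 mm above its underside (clip height once it stands on the deck).
- can_b: The other aerosol can, the same in all; origin: centre of its underside, z up.
- can_b_waist (a point): On this can's axis 80 mm above its underside.
- nail_jar: Clear jar of nails with a black lid (fixed on), round, 66 mm diameter, 121 mm high, about 0.4 kg, standing on the bench; origin: centre of its underside, z up.
- small_tub: Bystander: small white plastic tub, 65 x 76 x 56 mm high, open; origin: centre of its underside.
- pocket_tape: Bystander: pocket tape measure, 38 x 83 x 62 mm high; origin: centre of its underside.
Not all that is in view belongs to the job. What is shaped like the can_a but green is not meant.

How it is judged:
By the outcome, as a careful person would: the job done as asked, in the order asked, and still so for the second after the job is handed in, with the robot touching nothing.
It also fails if it takes over 72 s, if anything falls off the work surface, if the arm or the gripper's body presses on something with over 40 N, if the wrist force passes 120 N, or if a joint passes its speed limit or range.

## Working session

There is one attempt and no reset: what is moved stays moved. The work goes in short steps, each a Python script; the robot and the scene stay as the last script left them, time stands still between calls to the robot, and variables do not carry over. Pictures are saved under pics/ and viewed, at most 10 in all, crops included, and the job is handed in when it is done.

```bash
mkdir -p pics; python3 - <<'E'
from rig import manip
import cv2,pickle,numpy as np
np.set_printoptions(precision=4,suppress=True)
for n in ["side","top","wrist"]:
    c=manip.camera(n); pickle.dump(c,open(n+".pkl","wb")); cv2.imwrite(f"pics/{n}0.png",c["image"][:,:,::-1])
    print(n,c["fx"],c["fy"],c["cx"],c["cy"]); print(c.get("cam_to_world",c.get("mount")))
print(manip.get_time(),manip.get_ee_rot(),manip.get_width())
E
```

```text
side 440.37147002696577 440.37147002696577 278.5167487780642 207.89875851736423
[[ 0.9033 -0.1807  0.389  -0.0372]
 [-0.4286 -0.4167  0.8017 -1.004 ]
 [ 0.0172 -0.8909 -0.4539  0.8157]
 [ 0.      0.      0.      1.    ]]
top 522.830866800901 522.830866800901 280.527893972246 217.33320225687314
[[ 0.274  -0.8927  0.3578  0.0194]
 [-0.9617 -0.2558  0.0985 -0.063 ]
 [ 0.0036 -0.3711 -0.9286  1.5044]
 [ 0.      0.      0.      1.    ]]
wrist 325.19226210127806 325.19226210127806 274.5992132597256 207.90072333023727
[[-0.0005 -0.9583 -0.2859  0.0744]
 [ 1.     -0.0003 -0.0007  0.0004]
 [ 0.0006 -0.2859  0.9583 -0.1248]
 [ 0.      0.      0.      1.    ]]
0.15 [-0.385  -3.1177  0.0018] 0.0851253993677828
```

View pics/top0.png

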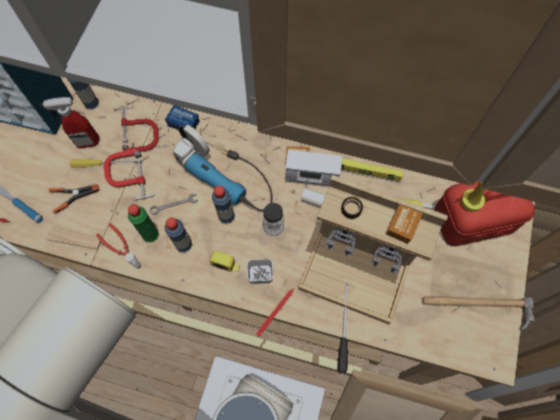

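View pics/side0.png

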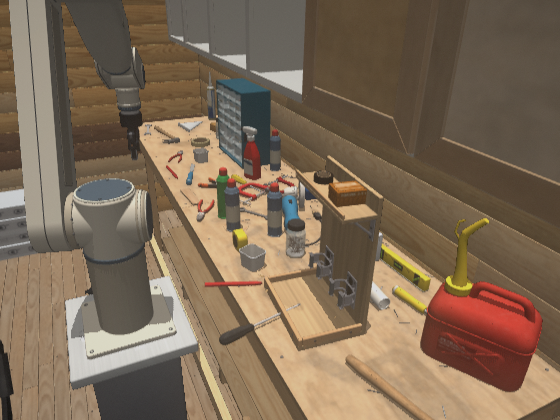

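The top view shows the rack at about (360,260), with clips at (342,240) and (388,260). Blue-grey cans with red caps stand at (223,203) and (178,233), and there's a third similar one at (85,95). The green can is at (143,222), the jar at (273,220), the tub at (260,271) and the tape at (223,260). In the side view the same cans are at (275,210), (232,205), (275,150) and (223,190, green).

```bash
python3 - <<'E'
import cv2,numpy as np
t=cv2.imread("pics/top0.png");s=cv2.imread("pics/side0.png")
r=lambda im,x0,y0,x1,y1,w,h:cv2.resize(im[y0:y1,x0:x1],(w,h),interpolation=cv2.INTER_CUBIC)
a=r(t,290,170,450,330,400,400)      # x2.5
b=r(t,120,170,300,290,400,267)
c=r(s,255,165,395,355,400,543)[:600]
d=r(t,60,70,110,120,200,200); e=r(s,200,120,300,220,200,200)
o=np.zeros((600,800,3),np.uint8)
o[:400,:400]=a;o[400:600,:200]=d;o[400:600,200:400]=e;o[:543,400:]=c
cv2.imwrite("pics/c1.png",o)
o=np.zeros((534,800,3),np.uint8);o=r(t,120,170,300,290,800,533);cv2.imwrite("pics/c2.png",o)
E
```

```text
(no output)
```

View pics/c1.png

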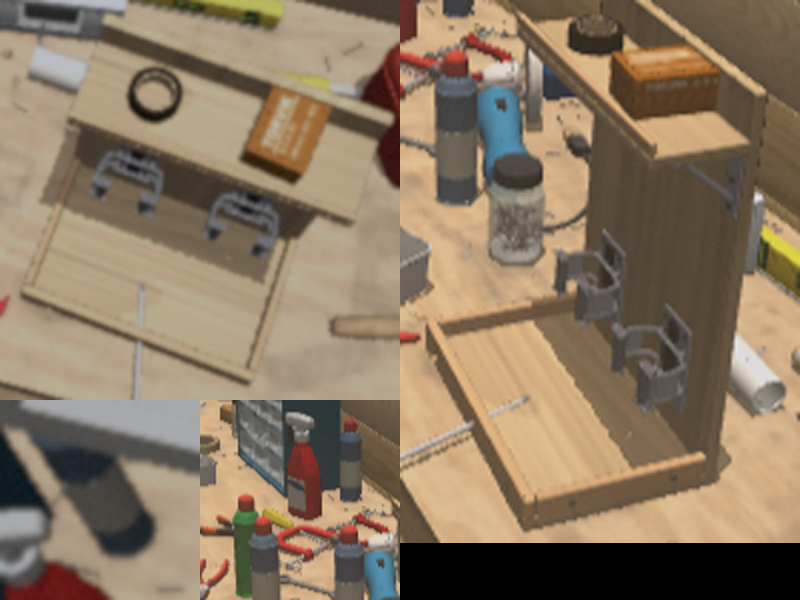

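View pics/c2.png

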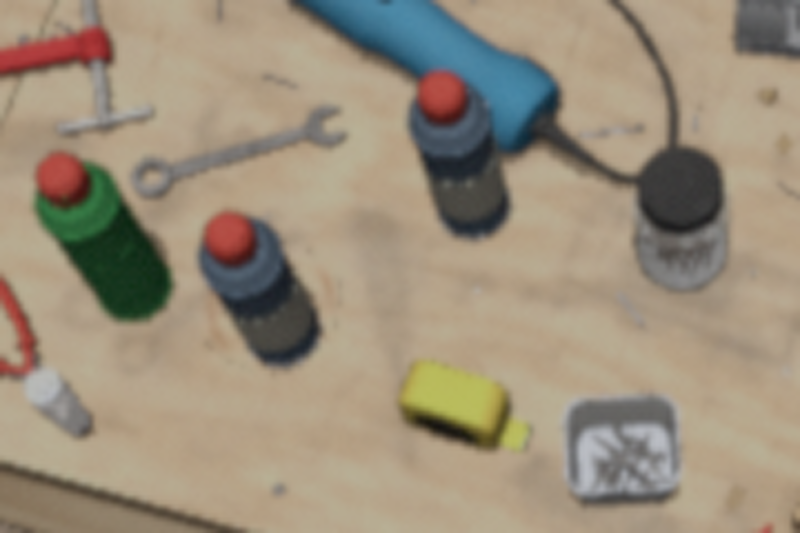

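The near pair of blue-grey cans with red caps match in both views and are the ones I want. The green can is excluded, and so is the look-alike far away by the cabinet. A screwdriver tip lies over the middle of the front rail. Next I'll measure.

```bash
cat > geo.py <<'E'
import numpy as np,pickle,cv2
np.set_printoptions(precision=4,suppress=True)
C={n:pickle.load(open(n+".pkl","rb")) for n in("side","top")}
def ray(c,p):
    M=c["cam_to_world"];d=M[:3,:3]@[(p[0]-c["cx"])/c["fx"],(p[1]-c["cy"])/c["fy"],1];return M[:3,3],d/np.linalg.norm(d)
def onz(n,p,z):
    o,d=ray(C[n],p);return o+d*(z-o[2])/d[2]
def tri(pt,ps):
    o1,d1=ray(C["top"],pt);o2,d2=ray(C["side"],ps)
    s=np.linalg.lstsq(np.c_[d1,-d2],o2-o1,rcond=None)[0]
    a,b=o1+d1*s[0],o2+d2*s[1];return (a+b)/2,np.linalg.norm(a-b)
def blobs(im,lo,hi,roi,amin=15):
    x0,y0,x1,y1=roi;h=cv2.cvtColor(im[y0:y1,x0:x1],cv2.COLOR_RGB2HSV)
    m=cv2.inRange(h,lo,hi);n,l,s,c=cv2.connectedComponentsWithStats(m)
    return [(c[i]+[x0,y0],s[i]) for i in range(1,n) if s[i][4]>=amin]
E
python3 - <<'E'
from geo import *
red=((0,130,110),(8,255,255))
for n,rois in (("top",[(205,180,240,205),(160,212,190,235)]),("side",[(262,175,285,195),(222,172,240,192)])):
    for r in rois: print(n,[(c,s[:4],s[4]) for c,s in blobs(C[n]["image"],*red,r)])
T=lambda u,v:(290+u/2.5,170+v/2.5); S=lambda u,v:(255+(u-400)/2.857,165+v/2.857)
for k,a,b in [("railFL",T(22,292),S(427,325)),("railFR",T(250,380),S(527,500)),("ledgeFR",T(352,216),S(655,148)),("ledgeFL",T(70,120),S(515,10)),("boardTR",T(396,118),S(765,93)),
 ("padL?",T(127,157),S(609,250)),("jarlid",(120+680/4.444,170+187/4.444),S(518,165)),("can3",(79,90),(275,137))]:
    print(k,*tri(a,b))
E
```

```text
top [(array([218.6081, 190.8243]), array([ 9,  7, 10,  9], dtype=int32), np.int32(74))]
top [(array([170.8902, 222.5366]), array([ 6,  6, 11, 10], dtype=int32), np.int32(82))]
side [(array([280.7 , 179.15]), array([15,  2,  8,  5], dtype=int32), np.int32(20)), (array([273.6471, 184.9706]), array([7, 8, 9, 5], dtype=int32), np.int32(34)), (array([263.9333, 186.1333]), array([ 0, 10,  6,  4], dtype=int32), np.int32(15))]
side [(array([230.6129, 180.5484]), array([5, 6, 8, 7], dtype=int32), np.int32(31))]
railFL [ 0.3974 -0.0168  0.0269] 0.0040294129109752505
railFR [ 0.37   -0.2903  0.0324] 0.006472111770762017
ledgeFR [ 0.4635 -0.2994  0.3619] 0.0033635227489953083
ledgeFL [ 0.4811 -0.0283  0.372 ] 0.005584528103137412
boardTR [ 0.5519 -0.3141  0.3987] 0.00132407149053206
padL? [ 0.5603 -0.0945  0.1216] 0.012459533447299042
jarlid [0.566  0.1086 0.1173] 0.004702694635269622
can3 [0.7807 0.7736 0.1791] 0.03725772848391231
```

```bash
python3 - <<'E'
from geo import *
for k,cap,cs,b in [("a",(218.6,190.8),(274,186.5),(226.2,217)),("b",(170.9,222.5),(231,181.5),(183.2,245.3))]:
    print(k,tri(cap,cs),onz("top",cap,.193),onz("side",cs,.193),onz("top",b,0))
jl=(120+680/4.444,170+187/4.444);print("jar",onz("top",jl,.12),onz("side",(255+118/2.857,165+167/2.857),.115))
print("tub",onz("top",(260,272),.03),"tape",onz("top",(223,261),.04))
# rack lines (edge points read in crop c1), on known planes
T=lambda u,v:(290+u/2.5,170+v/2.5)
for k,z,ps in [("rail top outer front",.036,[(22,292),(250,380)]),("rail top .051",.051,[(22,292),(250,380)]),("ledge top front",.361,[(70,122),(352,218)]),("board top",.4,[(110,18),(396,118)])]:
    q=[onz("top",T(*p),z) for p in ps];d=q[0]-q[1];print(k,q[0][:2],q[1][:2],"len",np.hypot(*d[:2]),"yaw",np.degrees(np.arctan2(-d[0],d[1])))
E
```

```text
a (array([0.5576, 0.2633, 0.1855]), np.float64(0.0019834964108717814)) [0.5535 0.2617 0.193 ] [0.5517 0.2485 0.193 ] [0.5539 0.2586 0.    ]
b (array([0.4323, 0.3565, 0.1883]), np.float64(0.0032755580010677965)) [0.4292 0.3553 0.193 ] [0.4307 0.3468 0.193 ] [0.4301 0.3551 0.    ]
jar [0.5626 0.1089 0.12  ] [0.5686 0.1086 0.115 ]
tub [0.4061 0.1038 0.03  ] tape [0.4056 0.216  0.04  ]
rail top outer front [ 0.3931 -0.0167] [ 0.366  -0.2888] len 0.27352525433649577 yaw -5.686619506358047
rail top .051 [ 0.3893 -0.0171] [ 0.3624 -0.2865] len 0.27073121331117106 yaw -5.686619506358046
ledge top front [ 0.4808 -0.0276] [ 0.4603 -0.2992] len 0.2724374550828085 yaw -4.312009894816654
board top [ 0.5772 -0.0388] [ 0.5507 -0.3134] len 0.2759281133172258 yaw -5.516820784362863
```

```bash
cat > h.py <<'E'
from rig import manip
import numpy as np
from scipy.spatial.transform import Rotation as Ro
np.set_printoptions(precision=4,suppress=True)
O=np.array([.4745,-.163,0]);YAW=np.radians(-5.5)
def rk(x,y,z):   # rack -> world (m); z above bench
    c,s=np.cos(YAW),np.sin(YAW);return O+np.array([c*x-s*y,s*x+c*y,z])
def ori(yaw=None,t=30):
    yaw=YAW if yaw is None else yaw;t=np.radians(t);s,c=np.sin(t),np.cos(t)
    return (Ro.from_euler('z',yaw)*Ro.from_matrix([[-c,0,s],[0,1,0],[-s,0,-c]])).as_rotvec()
def st(m=""):
    print(m,"t",round(manip.get_time(),2),"p",manip.get_position(),"F",manip.get_contact_force(),"w",round(manip.get_width(),4),"g",round(manip.get_grip_force(),1))
A=np.array([.554,.261,0]);B=np.array([.430,.355,0]);J=np.array([.563,.109,0])
E
python3 - <<'E'
from h import *
from geo import onz,C
print("green",onz("top",(120+62/4.444,170+178/4.444),.193),"driver tip",(q:=onz("top",(346,284.8),.017)))
c,s=np.cos(YAW),np.sin(YAW);d=q-O;print("tip in rack",c*d[0]+s*d[1],-s*d[0]+c*d[1])
for n,p in [("A",A+[0,0,.08]),("Aup",A+[0,0,.25]),("Aback",A+[-.06,0,.18]),("B",B+[0,0,.08]),("Bup",B+[0,0,.25]),("J",J+[0,0,.06]),("Jup",J+[0,0,.2]),
  ("RL",rk(-.01,.068,.095)),("RLpush0",rk(-.06,.068,.078)),("RLback",rk(-.09,.068,.2)),("RR",rk(-.01,-.068,.095)),("RRb",rk(-.09,-.068,.25)),("RRpush",rk(.005,-.068,.078)),("jar",rk(-.033,.05,.075)),("look",rk(-.2,0,.25))]:
    for yaw in (YAW,np.radians(15),np.radians(35)):
        print(n,round(np.degrees(yaw)),[None if (j:=manip.solve_ik(p,ori(yaw,t))) is None else j for t in (30,)])
E
```

```text
green [0.4357 0.4642 0.193 ] driver tip [ 0.4415 -0.1468  0.017 ]
tip in rack -0.03439715193905604 0.012960025122769923
A -6 [array([ 0.5621,  0.5902,  2.0114, -1.2374,  0.3296,  0.2391])]
A 15 [None]
A 35 [None]
Aup -6 [array([ 0.5621,  0.2879,  1.9408, -0.6038,  0.5688, -0.4544])]
Aup 15 [array([ 0.4681,  0.2565,  1.9865, -0.268 ,  0.397 , -1.1435])]
Aup 35 [array([ 0.3646,  0.2562,  1.987 ,  0.3139,  0.4059, -2.075 ])]
Aback -6 [array([ 0.6337,  0.3438,  2.087 , -0.8677,  0.4522, -0.0967])]
Aback 15 [array([ 0.5323,  0.3135,  2.1391, -0.6422,  0.2249, -0.7051])]
Aback 35 [array([ 0.4157,  0.3096,  2.1458,  0.5202,  0.1963, -2.2522])]
B -6 [array([ 0.8795,  0.5686,  2.0712, -1.1797,  0.4643,  0.475 ])]
B 15 [None]
B 35 [None]
Bup -6 [array([ 0.8795,  0.2486,  1.9977, -0.6911,  0.7069, -0.1022])]
Bup 15 [array([ 0.7984,  0.1972,  2.0688, -0.5804,  0.4849, -0.5694])]
Bup 35 [array([ 0.6884,  0.1732,  2.1006, -0.114 ,  0.3476, -1.3964])]
J -6 [array([0.2552, 0.593 , 2.1326, 4.2794, 0.1907, 0.7473])]
J 15 [array([0.1407, 0.5888, 2.1477, 2.6576, 0.1301, 1.9463])]
J 35 [None]
Jup -6 [arr
[... 605 characters left out ...]
,  0.0441,  2.437 ,  0.6658,  0.1882, -2.4309])]
RLback 15 [None]
RLback 35 [None]
RR -6 [array([-0.6288,  0.4729,  2.2476,  1.7235,  0.2599,  2.5116])]
RR 15 [None]
RR 35 [array([-0.7626,  0.532 ,  2.0833,  0.9504,  0.6467,  2.5278])]
RRb -6 [None]
RRb 15 [None]
RRb 35 [None]
RRpush -6 [array([-0.6096,  0.5244,  2.2218,  1.8423,  0.2578,  2.4069])]
RRpush 15 [None]
RRpush 35 [array([-0.7431,  0.5773,  2.0588,  0.9832,  0.627 ,  2.5083])]
jar -6 [array([-0.3428,  0.4958,  2.3798,  2.6711,  0.2728,  1.8115])]
jar 15 [array([-0.4763,  0.5043,  2.3343,  1.8448,  0.357 ,  2.1829])]
jar 35 [array([-0.5548,  0.5233,  2.2538,  1.306 ,  0.4962,  2.3296])]
look -6 [None]
look 15 [None]
look 35 [None]
```

```bash
cat >> h.py <<'E'
def ori(yaw=None,t=45,flip=0):
    yaw=YAW if yaw is None else yaw;t=np.radians(t);s,c=np.sin(t),np.cos(t)
    return (Ro.from_euler('z',yaw)*Ro.from_matrix([[-c,0,s],[0,1,0],[-s,0,-c]])*Ro.from_euler('z',np.pi*flip)).as_rotvec()
E
python3 - <<'E'
from h import *
for n,p,yaws in [("A",A+[0,0,.08],(0,20)),("Aup",A+[-.04,0,.25],(0,20)),("B",B+[0,0,.08],(0,20,40)),("Bup",B+[-.04,0,.25],(0,20,40)),("J",J+[0,0,.065],(-5,10)),("Jup",J+[-.04,0,.2],(-5,10)),
  ("RL",rk(-.01,.068,.095),(-5.5,)),("RLpush0",rk(-.06,.068,.073),(-5.5,)),("RLback",rk(-.07,.068,.2),(-5.5,)),("RR",rk(-.01,-.068,.095),(-5.5,)),("RRb",rk(-.07,-.068,.2),(-5.5,)),("RRpush0",rk(-.06,-.068,.073),(-5.5,)),("RRpush",rk(.005,-.068,.073),(-5.5,)),("jar",rk(-.033,.06,.08),(-5.5,))]:
  for y in yaws:
    for t in (35,45):
      for f in (0,1):
        j=manip.solve_ik(p,ori(np.radians(y),t,f)); print(n,y,t,f,j)
E
```

```text
A 0 35 0 None
A 0 35 1 None
A 0 45 0 [0.6078 0.6503 2.1297 4.085  0.5222 1.1538]
A 0 45 1 [ 0.6078  0.6503  2.1297  4.085   0.5222 -1.9878]
A 20 35 0 [0.4466 0.5851 2.1084 3.4783 0.1698 1.3185]
A 20 35 1 [ 0.4466  0.5851  2.1084  3.4783  0.1698 -1.8231]
A 20 45 0 [0.4555 0.6389 2.1846 3.3082 0.47   1.4974]
A 20 45 1 [ 0.4555  0.6389  2.1846  3.3082  0.47   -1.6442]
Aup 0 35 0 [ 0.6108  0.2272  2.0693 -0.8299  0.4621 -0.2756]
Aup 0 35 1 None
Aup 0 45 0 None
Aup 0 45 1 None
Aup 20 35 0 [ 0.4882  0.1955  2.1132 -0.3411  0.24   -1.1246]
Aup 20 35 1 [ 0.4882  0.1955  2.1132 -0.3411  0.24    2.017 ]
Aup 20 45 0 [0.502  0.2054 2.21   4.2545 0.1203 0.5693]
Aup 20 45 1 None
B 0 35 0 None
B 0 35 1 None
B 0 45 0 None
B 0 45 1 None
B 20 35 0 [0.794  0.5588 2.1986 4.1012 0.3062 1.0061]
B 20 35 1 [ 0.794   0.5588  2.1986  4.1012  0.3062 -2.1355]
B 20 45 0 [0.8372 0.6264 2.2646 3.799  0.5737 1.3548]
B 20 45 1 [ 0.8372  0.6264  2.2646  3.799   0.5737 -1.7868]
B 40 35 0 [0.6568 0.5518 2.2256 3.0446 0.2473 1.631 ]
B 40 35 1 [ 0.6568  0.5518  2.2256  3.0446  0.2473 -1.5106]
B 40 45 0 [0.6524 0.6228 2.3
[... 2621 characters left out ...]
 0.5439  2.3734  2.227   0.4495 -1.2585]
RRpush0 -5.5 45 0 [-0.8169  0.6476  2.4298  2.3751  0.7381  1.6338]
RRpush0 -5.5 45 1 [-0.8169  0.6476  2.4298  2.3751  0.7381 -1.5078]
RRpush -5.5 35 0 [-0.6365  0.5619  2.2599  2.1877  0.3702  2.0344]
RRpush -5.5 35 1 [-0.6365  0.5619  2.2599  2.1877  0.3702 -1.1072]
RRpush -5.5 45 0 [-0.6925  0.6414  2.3223  2.4191  0.6444  1.737 ]
RRpush -5.5 45 1 [-0.6925  0.6414  2.3223  2.4191  0.6444 -1.4045]
jar -5.5 35 0 [-0.3272  0.517   2.4256  2.8128  0.4193  1.6823]
jar -5.5 35 1 [-0.3272  0.517   2.4256  2.8128  0.4193 -1.4593]
jar -5.5 45 0 [-0.3603  0.6368  2.4966  2.8751  0.7775  1.5738]
jar -5.5 45 1 [-0.3603  0.6368  2.4966  2.8751  0.7775 -1.5678]
```

```bash
cat > look.py <<'E'
from h import *
import pickle,cv2
def snap(n):
    p,r=manip.get_position(),manip.get_ee_rot();c=manip.camera("wrist")
    T=np.eye(4);T[:3,:3]=Ro.from_rotvec(r).as_matrix();T[:3,3]=p;c["cam_to_world"]=T@c["mount"]
    pickle.dump(c,open(n+".pkl","wb"));cv2.imwrite(f"pics/{n}.png",cv2.resize(c["image"][:,:,::-1],(784,588),interpolation=cv2.INTER_CUBIC));return c
E
python3 - <<'E'
from look import *
p=rk(-.10,0,.2);j=manip.solve_ik(p,ori(t=45,flip=1));print(j)
j0=manip.get_joint_positions();m=j.copy();m[0]=j0[0];m[1]=min(j[1],.15)
manip.set_joints(m);st("m");manip.set_joints(j);st("look")
snap("w1");print(manip.get_joint_positions())
E
```

```text
[-0.7048  0.1421  2.5487  2.0575  0.4752 -0.9948]
m t 1.93 p [-0.0208  0.4055  0.2005] F [ 0.2122  0.2587 -0.4804] w 0.0854 g 0.0
look t 4.37 p [ 0.3751 -0.1529  0.2   ] F [ 0.6532  0.0074 -0.4236] w 0.0853 g 0.0
[-0.7036  0.1421  2.5487  2.0574  0.4752 -0.9947]
```

View pics/w1.png

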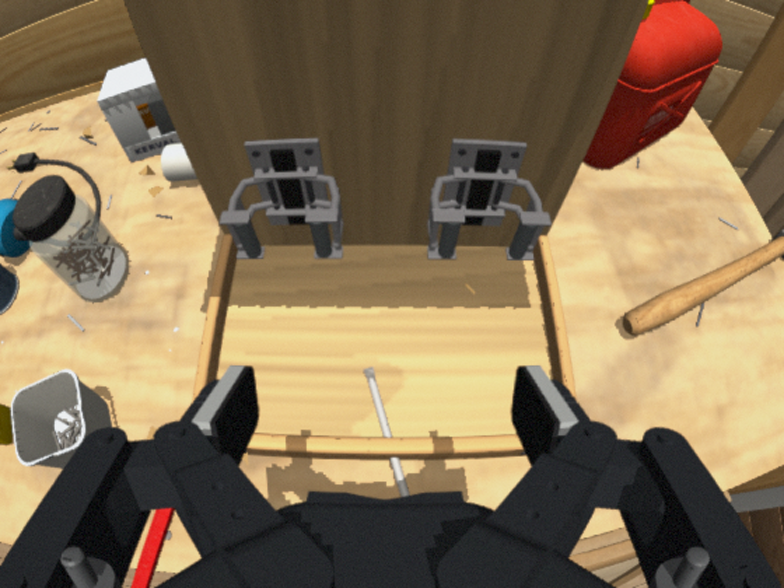

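The wrist view (784x588) shows both clips empty. The left clip's roller bottoms are at about (250,256) and (322,256), the right's at (445,257) and (522,257). The deck's back edge is at row 245, the front rail's top inner edge near row 436, and the screwdriver tip on the deck at (370,372).

```bash
cat >> geo.py <<'E'
def wz(c,p,z,sc=1.4):   # fisheye pixel (scaled picture) onto plane z
    u=np.array(p)/sc-[c["cx"],c["cy"]];r=np.hypot(*u);a=r/c["fx"];d=np.array([*(u/r*np.sin(a)),np.cos(a)])
    M=c["cam_to_world"];d=M[:3,:3]@d;o=M[:3,3];return o+d*(z-o[2])/d[2]
E
python3 - <<'E'
from geo import *
from h import O,YAW
c=pickle.load(open("w1.pkl","rb"));cs,sn=np.cos(YAW),np.sin(YAW)
def R(n,p,z):
    d=wz(c,p,z)-O;print(n,np.array([cs*d[0]+sn*d[1],-sn*d[0]+cs*d[1]])*1e3)
for n,p,z in [("rollLL",(250,256),.075),("rollLR",(322,256),.075),("rollRL",(445,257),.075),("rollRR",(522,257),.075),("backL",(240,246),.015),("backR",(530,246),.015),
 ("deckL",(221,345),.015),("deckR",(550,345),.015),("frontrail innertop L",(265,436),.051),("R",(520,437),.051),("fr36",(265,436),.036),("fr36R",(520,437),.036),("tip",(370,372),.017),("jarlid",(44,208),.121),("jarbase",(98,270),.0)]: R(n,p,z)
d=wz(c,(98,272),0);print("jar world",d,wz(c,(46,210),.121),"tub",wz(c,(55,430),.03))
E
```

```text
rollLL [33.8012 96.9012]
rollLR [33.1629 44.4742]
rollRL [ 32.4042 -41.0722]
rollRR [ 33.1734 -97.1394]
backL [ 83.341  129.8132]
backR [  83.6113 -128.8885]
deckL [-11.2262 131.4585]
deckR [ -11.0655 -131.4275]
frontrail innertop L [-88.2382  78.242 ]
R [-89.4409 -87.3341]
fr36 [-85.6885  82.2492]
fr36R [-86.9535 -91.9179]
tip [-31.5951  11.676 ]
jarlid [ 54.5353 268.3406]
jarbase [ 69.8368 290.7055]
jar world [0.5694 0.119  0.    ] [0.5518 0.0955 0.121 ] tub [0.4017 0.1144 0.03  ]
```

```bash
python3 - <<'E'
from geo import *
from h import *
q=lambda u,v:(120+u/4.444,170+v/4.444)
for z in(.02,.06):print("drill",[onz("top",q(*p),z)[:2] for p in [(515,150),(555,120),(555,85)]])
w=np.radians
for n,p,y,t in [("A",A+[0,0,.085],25,50),("A",A+[0,0,.085],15,50),("A",A+[0,0,.085],40,50),("B",B+[0,0,.075],40,50),("J",J+[0,0,.065],10,50)]+[("Aup",A*.9+[0,0,.21],25,tt) for tt in(50,55)]+[("Bup",B+[0,0,.2],40,50),("Bup",B*.95+[0,0,.21],40,55),("Jup",J*.9+[0,0,.2],10,50),("RL",rk(-.01,.068,.102),-5.5,50),("RR",rk(-.01,-.068,.092),-5.5,50),("RLw",rk(-.06,.068,.2),-5.5,50),("RRw",rk(-.06,-.068,.2),-5.5,50),("p",rk(-.09,.068,.071),-5.5,50),("pR",rk(-.09,-.068,.071),-5.5,50)]:
    print(n,y,t,manip.solve_ik(p,ori(w(y),t,1)))
E
```

```text
drill [array([0.5969, 0.2393]), array([0.6264, 0.2194]), array([0.6521, 0.2274])]
drill [array([0.5814, 0.2312]), array([0.61  , 0.2118]), array([0.635 , 0.2196])]
A 25 50 [ 0.4124  0.666   2.2191  3.1099  0.6163 -1.5603]
A 15 50 [ 0.5064  0.6674  2.2081  3.468   0.6171 -1.6811]
A 40 50 [ 0.2751  0.669   2.1965  2.5773  0.6285 -1.3793]
B 40 50 [ 0.6502  0.6885  2.3285  3.0876  0.7482 -1.562 ]
J 10 50 [ 0.168   0.7156  2.2927  3.1342  0.7394 -1.5695]
Aup 25 50 [ 0.4073  0.2933  2.3322  3.0779  0.357  -1.5298]
Aup 25 55 [ 0.4059  0.3351  2.3705  3.0918  0.5242 -1.5451]
Bup 40 50 [ 0.6502  0.3271  2.3236  3.0432  0.3829 -1.5103]
Bup 40 55 [ 0.6441  0.3172  2.4135  3.0568  0.5499 -1.5295]
Jup 10 50 [ 0.1636  0.2883  2.4066  3.1213  0.426  -1.5594]
RL -5.5 50 [-0.325   0.6201  2.4882  2.906   0.8402 -1.5606]
RR -5.5 50 [-0.7479  0.6394  2.3761  2.4153  0.7752 -1.4615]
RLw -5.5 50 [-0.3772  0.2135  2.5695  2.7116  0.5352 -1.3786]
RRw -5.5 50 [-0.856   0.2708  2.4442  1.9969  0.6182 -1.0566]
p -5.5 50 None
pR -5.5 50 [-0.9358  0.7393  2.4918  2.3532  0.9342 -1.6537]
```

```bash
cat >> h.py <<'E'
w=np.radians
def pick(P,g,yaw,f,up,upt=50,op=.075,t=50):
    R=ori(w(yaw),t,1);a=P+[0,0,g];z=Ro.from_rotvec(R).as_matrix()[:,2];pre=a-z*.09;Ru=ori(w(yaw),upt,1)
    assert manip.solve_ik(up,Ru) is not None,"up"
    mid=np.array([*(up[:2]),max(pre[2],.2)])
    jp=manip.solve_ik(pre,R);assert jp is not None,"pre"
    manip.command_gripper(op)
    manip.set_joints(jp);st("pre");manip.servo_line(a,rate=.15);st("at")
    manip.command_gripper(.03,f);st("grip")
    manip.servo_line(a+[0,0,.02],rate=.1);st("lift")
    manip.servo_line(up,Ru,rate=.25);st("up")
def place(x,y,z,zup=.2,t=50,xw=-.06,back=.09,op=.075):
    R=ori(YAW,t,1);manip.move_to(rk(xw,y,zup),R);st("wp")
    manip.servo_line(rk(x,y,z),R,rate=.15);st("down")
def release(back=.09,op=.075):
    R=Ro.from_rotvec(manip.get_ee_rot()).as_matrix()
    manip.command_gripper(op);st("rel");manip.servo_line(manip.get_position()-R[:,2]*back,rate=.2);st("back")
E
python3 - <<'E'
from look import *
m=rk(-.06,.068,.2);print(manip.solve_ik(A*.78+[0,0,.21],ori(w(8),50,1)),manip.solve_ik(rk(-.07,.068,.071),ori(YAW,50,1)))
pick(A,.095,8,40,A*.78+[0,0,.21])
snap("w2")
E
```

```text
[ 0.6295  0.2353  2.4437  3.9894  0.5015 -2.0229] None
pre t 6.29 p [0.4859 0.2508 0.153 ] F [-0.7457 -0.2554 -0.5501] w 0.0753 g 0.0
at t 7.04 p [0.5536 0.2603 0.095 ] F [-0.8129 -0.7505 -0.7219] w 0.0753 g 0.0
grip t 7.37 p [0.5539 0.2609 0.0958] F [-1.8464 -2.6961  5.0405] w 0.0515 g 42.6
lift t 7.72 p [0.5538 0.2613 0.1152] F [-0.5836  1.3224 -1.7222] w 0.0518 g 42.1
up t 8.53 p [0.4328 0.2041 0.2101] F [-0.1222 -0.0937 -2.43  ] w 0.0516 g 42.1
```

View pics/w2.png

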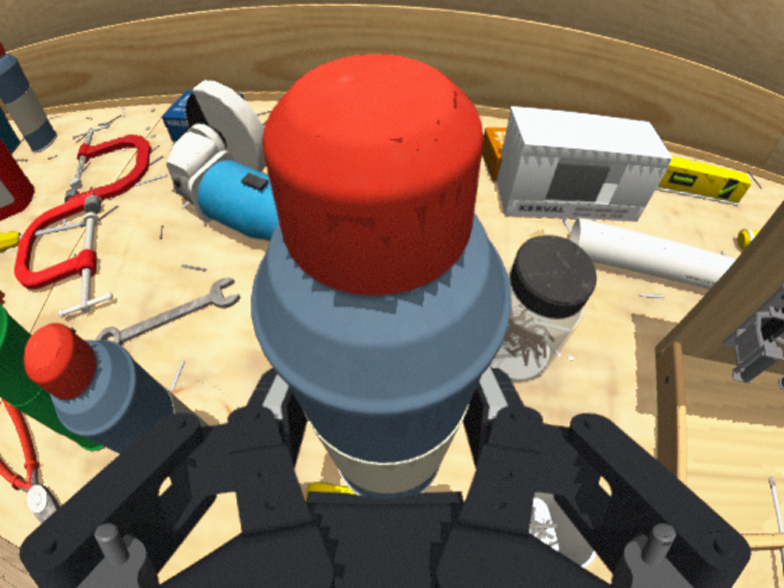

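The can is held upright in the gripper, cap at (375,170), with the jar clear at (550,300). Next I'll place it in front of the left clip.

```bash
python3 - <<'E'
from look import *
place(-.005,.068,.1115)
release()
for t in (35,40,45):
    for x in (-.085,-.075,-.065,.01):print(t,x,manip.solve_ik(rk(x,.068,.073),ori(YAW,t,1)))
snap("w3")
E
```

```text
wp t 9.78 p [ 0.4218 -0.0895  0.1998] F [ 0.1062  0.9959 -2.9789] w 0.0513 g 42.1
down t 10.62 p [ 0.4762 -0.0941  0.1112] F [-0.0777 -0.3607 -2.7667] w 0.0519 g 41.8
rel t 10.97 p [ 0.4763 -0.0949  0.112 ] F [-0.2235 -0.1905  1.7815] w 0.075 g 0.0Traceback (most recent call last):
  File "<stdin>", line 3, in <module>
  File "h.py", line 33, in release
    manip.command_gripper(op);st("rel");manip.servo_line(manip.get_position()-R[:,2]*back,rate=.2);st("back")
                                        ~~~~~~~~~~~~~~~~^^^^^^^^^^^^^^^^^^^^^^^^^^^^^^^^^^^^^^^^^^
rig.IKError: the arm cannot follow that straight line within its joint ranges
```

```bash
python3 - <<'E'
from look import *
manip.servo_line(rk(-.064,.068,.165),rate=.2);st("back")
for t in (35,40,45):
    for x in (-.085,-.075,-.065,.01):print(t,x,manip.solve_ik(rk(x,.068,.073),ori(YAW,t,1)))
snap("w3")
E
```

```text
Traceback (most recent call last):
rig.IKError: the arm cannot follow that straight line within its joint ranges
```

```bash
python3 - <<'E'
from h import *
print(manip.get_joint_positions())
for t in (35,40,45,50):
  for z in (.073,.12,.15,.165,.19):
    print(t,z,[None if (j:=manip.solve_ik(rk(x,.068,z),ori(YAW,t,1))) is None else j[[2,3,4]] for x in (-.09,-.075,-.065,-.05)])
E
```

```text
[-0.3208  0.5821  2.4799  2.9004  0.7964 -1.5463]
35 0.073 [array([2.5425, 2.8694, 0.5638]), array([2.5125, 2.87  , 0.5294]), array([2.4925, 2.8697, 0.5076]), array([2.4624, 2.8684, 0.4763])]
35 0.12 [array([2.5364, 2.7373, 0.3739]), array([2.5068, 2.7362, 0.3507]), array([2.4869, 2.7342, 0.3357]), array([2.4572, 2.7293, 0.3138])]
35 0.15 [array([2.5231, 2.5391, 0.2563]), array([2.4942, 2.5356, 0.2402]), array([2.4748, 2.5308, 0.2296]), array([2.4456, 2.5194, 0.2139])]
35 0.165 [array([2.5138, 2.357 , 0.2048]), array([2.4854, 2.3508, 0.1917]), array([2.4664, 2.3427, 0.1832]), array([2.4376, 2.3243, 0.1704])]
35 0.19 [array([2.4949, 1.8158, 0.1486]), array([2.4675, 1.8002, 0.1396]), array([2.449 , 1.7826, 0.1339]), array([2.421 , 1.7452, 0.1259])]
40 0.073 [array([2.5795, 2.8857, 0.762 ]), array([2.5496, 2.8904, 0.7207]), array([2.5296, 2.893 , 0.6948]), array([2.4997, 2.8959, 0.6581])]
40 0.12 [array([2.5793, 2.8061, 0.5594]), array([2.5494, 2.8114, 0.5304]), array([2.5295, 2.8142, 0.5119]), array([2.4996, 2.8171, 0.4853])]
40 0.15 [array([2.5687, 2.7045, 0.4254]), array([2.5395, 2.7
[... 510 characters left out ...]
68 , 2.8494, 0.7048]), array([2.538 , 2.8559, 0.6721])]
45 0.15 [None, array([2.5818, 2.7847, 0.5917]), array([2.562 , 2.791 , 0.5745]), array([2.5324, 2.799 , 0.5497])]
45 0.165 [None, array([2.5756, 2.741 , 0.5233]), array([2.5561, 2.7485, 0.5089]), array([2.5268, 2.758 , 0.4881])]
45 0.19 [None, array([2.5611, 2.6341, 0.4126]), array([2.5422, 2.6451, 0.4026]), array([2.5137, 2.6589, 0.3877])]
50 0.073 [None, None, None, array([2.5566, 2.9048, 1.0511])]
50 0.12 [None, None, None, array([2.571 , 2.8725, 0.8723])]
50 0.15 [None, None, None, array([2.5699, 2.8363, 0.7443])]
50 0.165 [None, None, None, array([2.5663, 2.8111, 0.6781])]
50 0.19 [None, None, None, array([2.556 , 2.7531, 0.5675])]
```

```bash
cat >> h.py <<'E'
def push(y,x0=-.078,x1=.02,z=.0745,t=40,step=.003,fmax=22,op=.025):
    R=ori(YAW,t,1);manip.command_gripper(op)
    manip.servo_line(rk(-.085,y,.15),R,rate=.2);manip.servo_line(rk(-.085,y,z),R,rate=.2);manip.hold(.1)
    ex=np.array([np.cos(YAW),np.sin(YAW),0]);f0=manip.get_contact_force();log=[];x=x0
    manip.servo_line(rk(-.058,y,z),R,rate=.1);x=-.058
    while x<x1:
        x+=step;manip.servo_line(rk(x,y,z),R,rate=.04);F=manip.get_contact_force()-f0
        p=manip.get_position()-O;log.append((round(x*1e3),round(float(p@ex)*1e3,1),*np.round([F@ex,F[2]],1)))
        if -F@ex>fmax:break
    print(log);st("pushed")
def backoff(y,z=.0745,t=40):
    manip.servo_line(rk(-.085,y,z),ori(YAW,t,1),rate=.2);manip.servo_line(rk(-.085,y,.17),ori(YAW,t,1),rate=.2);st("off")
E
python3 - <<'E'
from look import *
manip.servo_line(rk(-.07,.068,.165),ori(YAW,40,1),rate=.2);st("back")
push(.068)
snap("w3")
E
```

```text
back t 11.56 p [ 0.4121 -0.0888  0.1658] F [ 0.0952 -0.4243  0.4453] w 0.0748 g 0.0
[(-55, -55.4, np.float64(1.3), np.float64(-0.7)), (-52, -51.9, np.float64(-0.2), np.float64(0.2)), (-49, -48.8, np.float64(0.6), np.float64(-0.3)), (-46, -45.7, np.float64(0.8), np.float64(-0.1)), (-43, -42.7, np.float64(0.7), np.float64(-0.5)), (-40, -39.7, np.float64(-0.7), np.float64(-0.2)), (-37, -36.8, np.float64(0.5), np.float64(0.0)), (-34, -33.8, np.float64(-0.6), np.float64(-0.2)), (-31, -30.9, np.float64(-1.6), np.float64(1.6)), (-28, -27.9, np.float64(-2.7), np.float64(2.3)), (-25, -25.5, np.float64(-3.0), np.float64(-2.7)), (-22, -22.4, np.float64(-3.8), np.float64(-2.8)), (-19, -19.6, np.float64(-3.6), np.float64(-4.3)), (-16, -16.7, np.float64(-4.4), np.float64(-4.2)), (-13, -13.9, np.float64(-4.8), np.float64(-3.9)), (-10, -10.5, np.float64(-4.0), np.float64(-4.3)), (-7, -6.7, np.float64(-2.8), np.float64(-4.2)), (-4, -3.3, np.float64(-0.9), np.float64(-1.7)), (-1, -0.3, np.float64(-2.3), np.float64(1.5)), (2, 1.5, np.float64(-6.3), np.float64(6.1)), (5, 4.1, np.float64(-7.6), np.float64(8.8)), (8, 8.2, np.float64(-1.9), np.float64(-0.4)), (11, 9.5, np.float64(-8.1), np.float64(0.8)), (14, 10.0, np.float64(-15.9), np.float64(5.8)), (17, 10.3, np.float64(-24.4), np.float64(11.8))]
pushed t 19.64 p [ 0.4914 -0.0956  0.0722] F [-25.0136   1.8939  11.9564] w 0.025 g 14.7
```

View pics/w3.png

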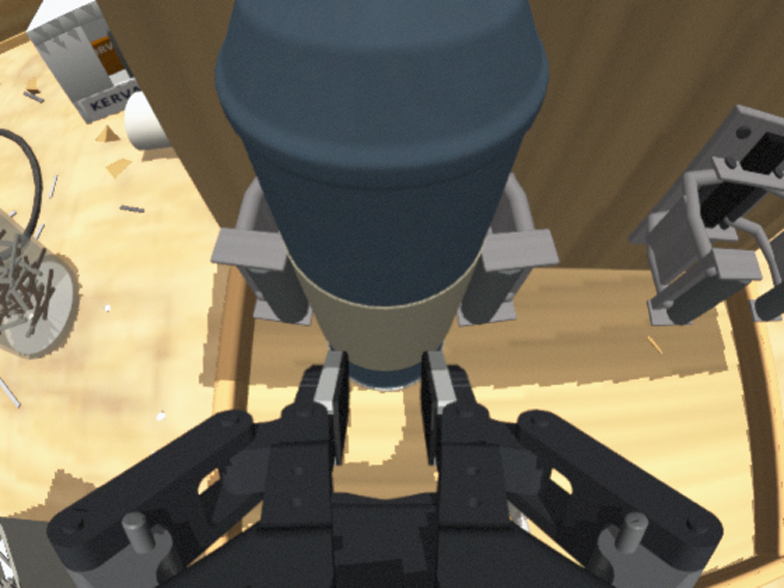

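The left can is upright between the rollers against its pad. The force peaked at 7.6 N, dropped at the snap and then hit a hard stop. Now the second can.

```bash
python3 - <<'E'
from look import *
backoff(.068)
pick(B,.095,40,40,B*.85+[0,0,.21])
manip.move_to(rk(-.1,0,.205),ori(YAW,45,1))
place(-.005,-.068,.1115,t=45)
manip.command_gripper(.075);manip.servo_line(rk(-.07,-.068,.165),ori(YAW,40,1),rate=.2);st("rel")
snap("w4")
E
```

```text
off t 20.99 p [ 0.3977 -0.0874  0.1709] F [-0.6518  0.2247 -0.1352] w 0.0253 g 0.0
pre t 23.0 p [0.3775 0.3102 0.1529] F [ 0.4328 -0.5369 -0.5317] w 0.075 g 0.0
at t 23.75 p [0.4295 0.3542 0.095 ] F [-0.4529  0.5028  0.8975] w 0.075 g 0.0
grip t 24.07 p [0.4301 0.3548 0.0958] F [ 0.069  -3.8105  5.884 ] w 0.0521 g 42.0
lift t 24.43 p [0.4298 0.355  0.1152] F [-0.1539 -1.0375 -2.9788] w 0.0516 g 42.0
up t 25.08 p [0.366  0.3021 0.21  ] F [ 0.0364  0.1967 -3.5856] w 0.0523 g 42.0
wp t 27.17 p [ 0.4091 -0.2253  0.1998] F [-0.8015  0.0943 -3.1987] w 0.0521 g 42.1
down t 28.01 p [ 0.4631 -0.2293  0.1117] F [ 0.1681 -0.7236 -2.4708] w 0.0517 g 41.9
rel t 29.02 p [ 0.3986 -0.2243  0.1653] F [-1.0573 -0.6963  0.3402] w 0.0754 g 0.0
```

View pics/w4.png

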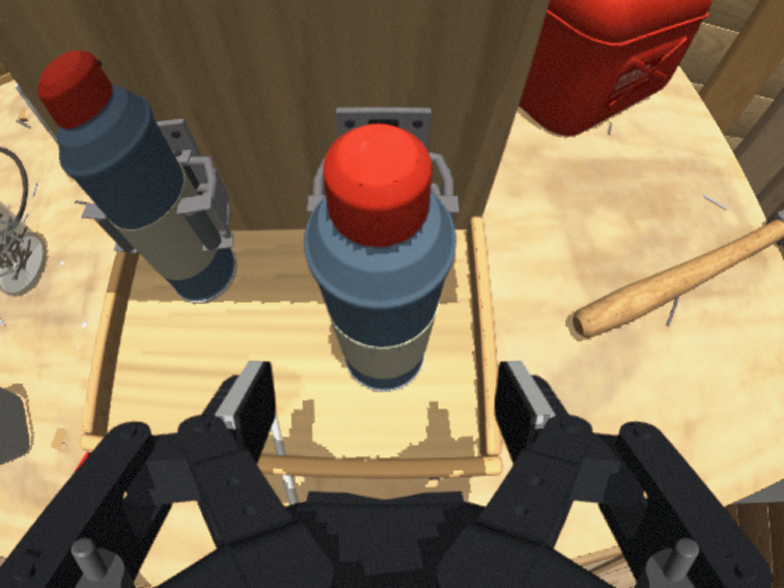

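The left can is upright and seated, foot at (200,285). The right can stands upright centred before its clip, foot at (385,370). Pushing the second can.

```bash
python3 - <<'E'
from look import *
push(-.068); backoff(-.068)
snap("w5")
for n,p,R in [("pre",J+[0,0,.07],ori(w(10),50,1)),("up",J*.8+[0,0,.2],ori(w(10),50,1)),("wp",rk(-.1,.04,.2),ori(YAW,45,1)),("pl",rk(-.036,.07,.086),ori(YAW,40,1)),("ret",rk(-.085,.07,.17),ori(YAW,40,1))]:print(n,manip.solve_ik(p,R))
E
```

```text
[(-55, -55.3, np.float64(-0.3), np.float64(-0.1)), (-52, -52.0, np.float64(-0.6), np.float64(-1.2)), (-49, -48.9, np.float64(-1.3), np.float64(-1.0)), (-46, -45.8, np.float64(-2.7), np.float64(-1.3)), (-43, -42.9, np.float64(-3.4), np.float64(1.4)), (-40, -39.9, np.float64(-3.3), np.float64(1.5)), (-37, -36.9, np.float64(-3.2), np.float64(1.6)), (-34, -33.9, np.float64(-3.6), np.float64(1.5)), (-31, -30.9, np.float64(-2.9), np.float64(2.2)), (-28, -28.5, np.float64(-4.5), np.float64(-0.8)), (-25, -25.9, np.float64(-5.2), np.float64(-4.3)), (-22, -22.3, np.float64(-5.7), np.float64(-4.5)), (-19, -19.2, np.float64(-5.6), np.float64(-5.1)), (-16, -16.1, np.float64(-5.1), np.float64(-4.3)), (-13, -12.8, np.float64(-4.3), np.float64(-3.8)), (-10, -9.7, np.float64(-4.1), np.float64(-3.1)), (-7, -6.6, np.float64(-3.4), np.float64(-3.1)), (-4, -3.5, np.float64(-1.8), np.float64(-1.6)), (-1, -0.1, np.float64(-0.7), np.float64(0.2)), (2, 2.1, np.float64(-5.8), np.float64(3.4)), (5, 4.5, np.float64(-9.1), np.float64(6.1)), (8, 8.0, np.float64(-3.1), np.float64(-1.7)), (11, 9.0, np.float64(-13.2), np.float64(4.0)), (14, 9.6, np.float64(-25.0), np.float64(12.5))]
pushed t 36.97 p [ 0.4776 -0.2307  0.073 ] F [-24.3483   0.1042  13.1864] w 0.0248 g 13.1
off t 38.37 p [ 0.3842 -0.2226  0.1704] F [ 0.0058 -0.0432  1.202 ] w 0.025 g 0.0
pre [ 0.168   0.7017  2.2945  3.1341  0.7273 -1.5694]
up [ 0.1571  0.236   2.5199  3.113   0.4871 -1.5567]
wp None
pl [-0.3106  0.5484  2.4741  2.89    0.5822 -1.5248]
ret [-0.3567  0.2017  2.5487  2.6106  0.3333 -1.2657]
```

```bash
python3 - <<'E'
from look import *
pick(J,.075,10,45,J*.8+[0,0,.2],op=.083)
place(-.033,.065,.0915,t=40,xw=-.075)
manip.command_gripper(.084);st("rel");manip.servo_line(rk(-.088,.065,.165),ori(YAW,40,1),rate=.15);st("back")
snap("w6")
E
```

```text
pre t 40.3 p [0.4953 0.0967 0.1331] F [-0.1499 -0.6172  0.0084] w 0.0829 g 0.0
at t 41.05 p [0.5623 0.1084 0.075 ] F [-0.4596  0.6656 -1.0365] w 0.0827 g 0.0
grip t 41.36 p [0.5624 0.1089 0.0759] F [-3.5703 -0.9286  5.7253] w 0.0645 g 48.5
lift t 41.71 p [0.5628 0.109  0.0954] F [-0.2875  0.6319 -3.3373] w 0.0647 g 50.3
up t 42.48 p [0.4511 0.0873 0.2001] F [ 1.6549 -0.6469 -2.1569] w 0.0643 g 50.3
wp t 43.31 p [ 0.4066 -0.0909  0.1995] F [ 0.4359 -0.4926 -4.1595] w 0.0642 g 50.2
down t 44.58 p [ 0.4503 -0.0941  0.0938] F [-4.8126  5.7715 23.557 ] w 0.0645 g 52.8
rel t 44.92 p [ 0.4484 -0.0946  0.0919] F [-2.3079 -0.2502  6.999 ] w 0.0842 g 0.0
back t 45.67 p [ 0.3938 -0.0899  0.1652] F [ 0.057  -0.584   0.7775] w 0.0837 g 0.0
```

View pics/w6.png

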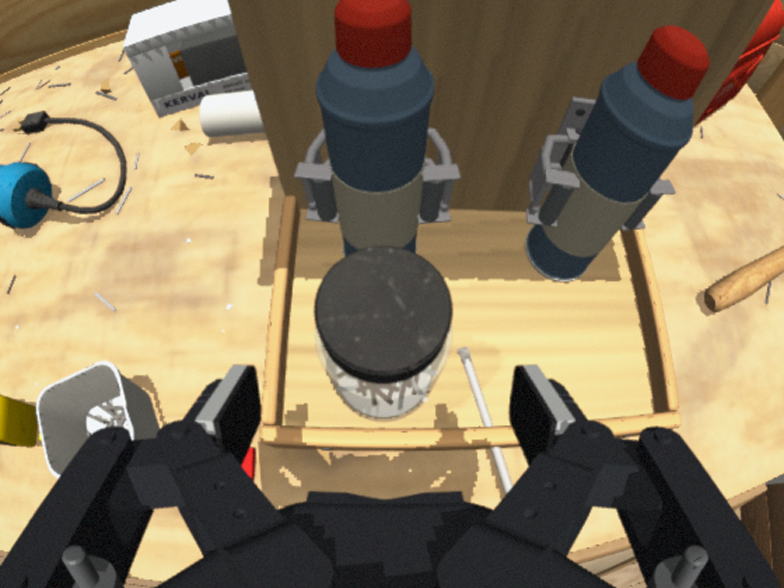

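The jar stands upright on the deck, lid at (383,312) and base near (385,390), clear of the rails and the screwdriver. Both cans are in their clips. One last side and top check before handing in.

```bash
python3 - <<'E'
from look import *
from geo import wz
c=pickle.load(open("w6.pkl","rb"));cs,sn=np.cos(YAW),np.sin(YAW)
for p,z in [((383,311),.136),((384,385),.015)]:
    d=wz(c,p,z)-O;print(np.array([cs*d[0]+sn*d[1],-sn*d[0]+cs*d[1]])*1e3)
s=manip.camera("side")["image"][150:360,220:400,::-1];t=manip.camera("top")["image"][170:345,195:420,::-1]
o=np.zeros((467,800,3),np.uint8);o[:,:400]=cv2.resize(s,(400,467));o[:311,400:]=cv2.resize(t,(400,311));cv2.imwrite("pics/f.png",o);st()
E
```

```text
[-47.1501  66.062 ]
[-52.7708  65.685 ]
 t 45.83 p [ 0.3935 -0.0898  0.1644] F [ 1.0131  1.069  -0.4142] w 0.0839 g 0.0
```

View pics/f.png

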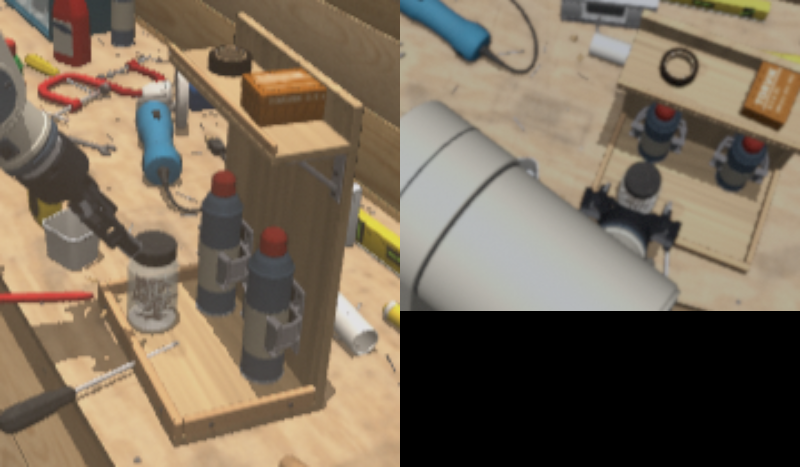

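```bash
python3 - <<'E'
from look import *
from geo import wz
c=pickle.load(open("w6.pkl","rb"));cs,sn=np.cos(YAW),np.sin(YAW)
for n,p,z in [("base front",(385,419),.015),("rail inner foot/top",(385,428),.036),("lid back",(383,247),.136),("lid front top",(383,362),.136),("lid L",(316,308),.136),("lid R",(452,308),.136)]:
    d=wz(c,p,z)-O;print(n,np.array([cs*d[0]+sn*d[1],-sn*d[0]+cs*d[1]])*1e3)
E
```

```text
base front [-75.2559  65.0465]
rail inner foot/top [-83.3901  65.0906]
lid back [-17.703   66.0917]
lid front top [-68.3844  66.046 ]
lid L [-45.9047  93.3989]
lid R [-45.905   37.9193]
```

```bash
python3 -c "
from rig import manip
print(manip.sign_off(),manip.get_time())"
```

```text
the job is handed in; nothing more can be done
the job is handed in; nothing more can be done
```

I handed the job in at about 46 s: both cans snapped upright into their clips, then the jar set upright inside the rails and released; the tub and tape measure were never touched, and the jar sits about 10 mm forward of where I aimed, 7–8 mm clear of the front rail.

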